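# Put the die grinder away in the tray drawer

## Robot

A 6-joint arm with a two-finger parallel gripper is mounted at the origin on the work surface. World frame = base frame: x ahead of the robot, y to its left, z up, the work surface at z = 0. Lengths are in m, angles in degrees, forces in N, time in s.
With the tool pointing down it reaches from about 0.3 to 0.75 m from the base axis. Payload 8.5 kg.
Tool frame: the origin (TCP) lies on the centre line of the jaws, within the pads' length; the fingertips stand 19 mm ahead of it and the grasp point (between the pads) is the TCP (env.tcp_to_tips is the z of the fingertips in the tool frame, in m); z points along the fingers, y is the line along which they close (so a half turn about z gives the same grasp; the last joint's range is limited). The gripper opens to 85 mm and grips with 20 to 120 N. Pads are 22 mm wide; open, the fingers measure 114 mm over their backs; the gripper's body (76 mm by 85 mm) begins 54 mm behind the grasp point. The pads swing forward as they close: fully open they stand 13 mm farther back than shut.
Start: joints at [-85.216, 21.807, 74.336, -0, 83.858, -12.336], TCP at [0.162, -0.526, 0.216] pointing down, gripper open.
Joint ranges: [-178.18, 178.18], [-50.72, 133.34], [12.68, 142.11], [-81.47, 261.47], [9.98, 163.14], [-165.26, 165.26]. Speed limits (degrees/s): [136.94, 136.94, 180, 180, 180, 180].

## Interface

Orientations are given as a 3x3 rotation matrix whose columns are the frame's x, y, z axes.
In Python, from rig import env gives the robot as it stands.
- The arm moves only by the tool servo_tool, never from a script. Its argument "steps" is a list of rows, each an object of numbers: "tx", "ty", "tz": the shift along the world's x, y, z in cm; "yaw": the turn about the world's z in degrees; "claw": the finger opening in cm, from 0 to 8.54. In form: [{"tx": .., "ty": .., "tz": .., "yaw": .., "claw": ..}, ...]. A call has 1 to 20 rows; each row shifts and turns the commanded pose from where the row before left it; what a row does not reach is not made up. A row lasts 1/10 s, in which the tool goes at most 50 mm and 8.59 degrees, less where a joint would pass 70% of its speed; a pose out of reach is approached as far as the arm can. A call with a gripper value outside its range is refused whole. The fingers move at their own pace and stop on an object; "newtons" is the grip in N (left out, the last holds). Time passes only in rows, so rows that do not move let the fingers close. It gives the time, the measured TCP pose, the force, the opening and the grip force at its end, in the units of the state.
- env.observe(): the state, without advancing time (a new reading comes with each control period).
- env.get_image(name): name is "scene" or "top" or "wrist"; returns (picture, depth): 384x512x3 uint8, red, green, blue; 384x512 float32, m along the optical axis (not along the pixel's ray), 0 where there is no reading.
- env.camera_model(name): a dict with "fovy" (degrees; the focal length in pixels is half the picture's height over the tangent of half this angle, whatever the lens; pixels are square), "cx", "cy" (the principal point, pixels), "T" (4x4, takes a point from camera to world coordinates). Camera axes: x right, y down, z forward; pixel columns grow to the right and rows downward; lengths in m; the calibration is good to about 2 mm. A picture is of the moment at which its call begins: read the wrist's pose just before it. camera_model takes no time and is no camera call; for the wrist camera it gives the pose at the moment of the call.
- env.close_job(): hands the job in; it is judged then, once.
The state is a dict: "time_s": time; "q": joint angles; "qvel": joint speeds; "joint_efforts": joint torques, N m; "position": TCP position; "tool_rot": TCP orientation; "ft_force": force on the tool from outside, world axes, zero at the start; "wrist_torque": the same for the moment, N m; "grip_width": finger opening in m; "gripper_force": force on a finger pad.
Only numpy, scipy, OpenCV 4.12 (cv2) and the standard library are available. Lean on these libraries where they do the work, as an engineer would, in place of code of your own. Each camera call takes 0.05 s, during which the arm holds its last target. There are 200 camera calls.

## Task

The low tray drawer at the bottom of the blue tool chest stands ajar: pull it out until it reaches its stop, lay the air die grinder down flat in the long empty lane so that all of it is inside the drawer, let go of it, and then push the drawer fully home. Leave the spray can, the jar and the mug standing where they are.

Things in the scene. Friction and masses are not known exactly. Their poses are not given: they have to be found in the camera images.
- chest: Blue steel tool chest, fixed on the bench, 226 mm wide (y), 235 deep (x), 170 high. Origin on the bench at the middle of its front face; x points into the chest, z up; the front faces roughly to the robot's right. Its front is open from z 20 to 110 mm; above that it is a solid flush face up to the top, so the chest overhangs all of the tray that is not pulled out.
- tray (a joint): How far the grey tray drawer at the chest's bottom is out, m: 0 home, 0.065 at its stop. Slides along the chest's -x, takes about 3 N, stays where left. Inside 185 mm long (x); walls and red front stand 22 mm above its floor; the front is 8 mm thick, flush with the chest face when home. The gap between the front's top and the overhang is 58 mm high.
- lane (a point): Moves with the tray: on the floor (30 mm above the bench) of its empty lane, mid-width, at the inner face of the red front. x points to the tray's back, z up. The lane is 120 mm wide, on the chest's -y side; a 5 mm divider, 22 mm high, parts it from a lane of five fixed sockets. At the stop, 57 mm of the lane's length lies clear of the chest's face.
- handle (a point): Grip point of the tray's handle, a black block 14 mm wide (y), 18 mm high, that stands 40 mm out from the middle of the red front. The point lies at its mid-height, 37 mm above the bench, 22 mm in front of the front's outer face; moves with the tray, axes as the chest.
- grinder: Straight air die grinder, 150 mm long, 0.3 kg, lying flat. Origin under its middle; x to the nose, z up. From x -75 to +25 mm a square body 34 wide (y), 32 high, with a black sleeve from -72 to -34, 35 wide, good to grip; then a round steel nose, centred 16 mm high. A red lever on top from x -30 to +26 reaches 38 mm high. Centre of mass near x -20. It may go in either end first.
- tail (a point): Middle of the grinder's tail end face (x -75, z 16 mm in its frame).
- nose (a point): Tip of the grinder's nose (x +75, z 16 mm in its frame).
- can: Spray can with orange label, 60 mm across, 130 high, standing; origin at the centre of its underside. Leave alone.
- jar: Jar, 68 mm across, 85 high, standing; origin at the centre of its underside. Leave alone.
- mug: Blue mug, 80 mm across, 90 high, standing; origin at the centre of its underside. Leave alone.

How it is judged:
By the outcome, as a careful person would: the job done as asked, in the order asked, and still so for the second after the job is handed in, with the robot touching nothing.
It also fails if it takes over 59 s, if anything falls off the work surface, if the arm or the gripper's body presses on something with over 40 N, if the wrist force passes 120 N, or if a joint passes its speed limit or range.

## Working session

There is one attempt and no reset: what is moved stays moved. The work goes in short steps, Python scripts to look and compute and a tool call to move; the robot and the scene stay as the last step left them, time stands still between calls to the robot, and variables do not carry over. Pictures are saved under pics/ and viewed, at most 10 in all, crops included, and the job is handed in when it is done.

Besides the shell and the picture viewer there is one more tool, called as name(argument=value, ...) on one line, values as JSON. servo_tool: Moves the arm, as the interface text tells. Its arguments: {"type":"object","properties":{"steps":{"type":"array"},"newtons":{"type":"number"}},"required":["steps"]}

```bash
mkdir -p pics; cat > h.py <<'E'
from rig import env
import numpy as np, cv2
def K(n):
    m=env.camera_model(n); f=192/np.tan(np.radians(m['fovy'])/2); return m,f
def cloud(n,d,m,f):
    v,u=np.mgrid[0:384,0:512]
    P=np.stack([(u-m['cx'])/f*d,(v-m['cy'])/f*d,d],-1)
    return P@m['T'][:3,:3].T+m['T'][:3,3]
def shot(n):
    m,f=K(n); m=dict(m); im,d=env.get_image(n); return im,d,cloud(n,d,m,f),m,f
def ray(u,v,z,m,f):
    r=np.array(m['T'])[:3,:3]@np.array([(u-m['cx'])/f,(v-m['cy'])/f,1]); t=np.array(m['T'])[:3,3]
    return t+r*(z-t[2])/r[2]
E
python3 - <<'E'
from h import *
for n in('top','scene'):
    im,d,P,m,f=shot(n); np.savez(f'{n}.npz',im=im,d=d,P=P)
    print(n,f,m['cx'],m['cy'],np.round(m['T'],3).tolist(),(d>0).mean())
    cv2.imwrite(f'pics/{n}.png',cv2.resize(im[...,::-1],(768,576)))
E
```

```text
top 496.5916094148419 259.4551391029715 196.35811786034682 [[0.058, -0.973, 0.223, 0.371], [-0.998, -0.056, 0.015, -0.073], [-0.002, -0.223, -0.975, 1.098], [0.0, 0.0, 0.0, 1.0]] 0.9961598714192709
scene 411.9907043522105 253.5187114064968 198.94583673255343 [[0.923, 0.253, -0.291, 0.852], [0.385, -0.586, 0.713, -0.669], [0.01, -0.77, -0.638, 0.601], [0.0, 0.0, 0.0, 1.0]] 0.9959564208984375
```

View pics/top.png

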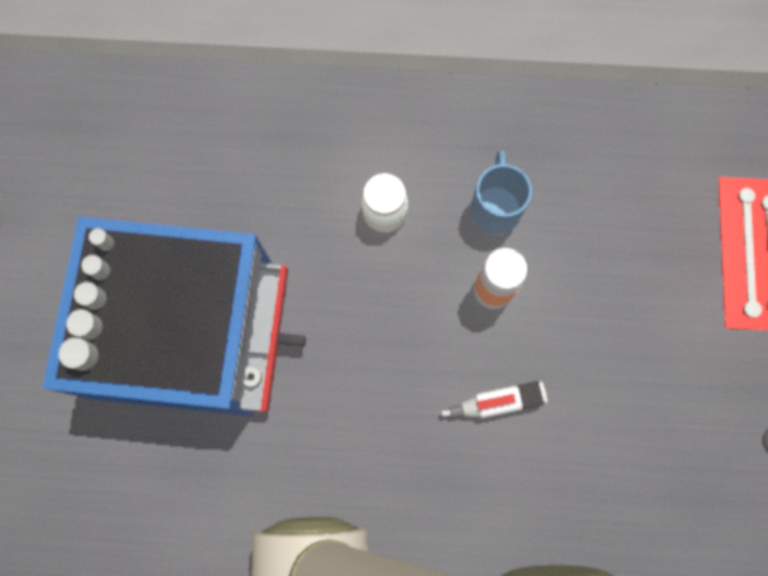

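View pics/scene.png

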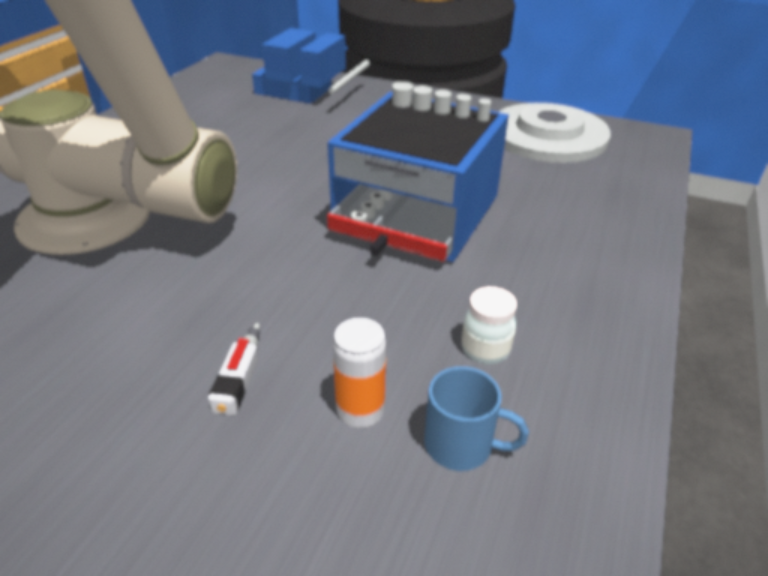

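The top view, in 768x576 picture pixels, has up = world +x and right = world -y. The chest is at (155,310), with its front facing right and the red front at about x 275. The handle is at (290,340) and the empty lane is on the upper side. The grinder runs from nose (445,413) to tail (545,393). The can is at (503,275), the jar at (385,200) and the mug at (502,200).

```bash
cat > meas.py <<'E'
from h import *
def rect(pts):
    r=cv2.minAreaRect(pts.astype(np.float32)*1000); return np.round(r[0],1),np.round(r[1],1),round(r[2],2)
for n in('top','scene'):
    D=np.load(n+'.npz'); im,P=D['im'],D['P']; z=P[...,2]
    hsv=cv2.cvtColor(im,cv2.COLOR_RGB2HSV); H,S,V=[hsv[...,i].astype(int) for i in range(3)]
    X,Y=P[...,0],P[...,1]
    red=((H<8)|(H>172))&(S>150)&(V>70)
    blue=(abs(H-108)<12)&(S>130)
    c=blue&(z>.160)&(z<.18)&(Y>0)&(X<.75); print(n,'chest top',rect(P[c][:,:2]),np.median(z[c]),c.sum())
    t=red&(z>.045)&(z<.06)&(Y>0)&(X<.8); print(' redfront top',rect(P[t][:,:2]),np.median(z[t]),t.sum())
    l=red&(z>.02)&(z<.05)&(Y<-.1)&(Y>-.4)&(X<.5); print(' lever',rect(P[l][:,:2]),np.median(z[l]),l.sum())
    y=(Y<-.1)&(Y>-.4)
    g=(z>.008)&(z<.05)&(Y<-.08)&(Y>-.36)&(X<.40)&(X>.2)
    k,lab,st,ce=cv2.connectedComponentsWithStats(g.astype(np.uint8)); i=1+np.argmax(st[1:,4]); g=lab==i
    print(' grinder',rect(P[g][:,:2]),np.percentile(z[g],98),st[i].tolist())
    b=g&(V<60); print(' sleeve',rect(P[b][:,:2]),np.median(z[b]),b.sum())
    h=(V<60)&(z>.03)&(z<.06)&(Y<.2)&(Y>.0)&(X>.25)&(X<.55); print(' handle',rect(P[h][:,:2]),np.median(z[h]),h.sum())
    for nm,lo,hi in(('can',.11,.15),('jar',.075,.095),('mug',.08,.1)):
        q=(z>lo)&(z<hi)&(Y<.1)&(Y>-.35)&(X>.38)&(X<.75)
        if q.sum()>5:print(' ',nm,rect(P[q][:,:2]),q.sum())
o=env.observe(); print(np.round(o['tool_rot'],3).tolist(),o['position'],o['time_s'],env.tcp_to_tips)
m=env.camera_model('wrist'); print(np.round(m['T'],3).tolist())
E
python3 meas.py
```

```text
top chest top (array([546.4, 243.3]), array([235.5, 226.1]), 87.54) 0.17038928216245852 2975
 redfront top (array([539. , 103.9]), array([  7.1, 206.2]), 87.3) 0.05197635668774914 302
 lever (array([ 467.2, -215.6]), array([ 7.7, 47.8]), 15.44) 0.0381776409136253 84
 grinder (array([397.5, -91.8]), array([0., 0.]), 0.0) 0.009065752327125587 [270, 298, 1, 1, 1]
 sleeve (array([0., 0.]), array([0., 0.]), 0.0) nan 0
 handle (array([0., 0.]), array([0., 0.]), 0.0) nan 0
  can (array([ 636.6, -211.1]), array([57. , 55.9]), 11.48) 685
  jar (array([ 680.3, -129. ]), array([234.8, 141.6]), 88.63) 514
  mug (array([ 680.3, -129. ]), array([234.8, 141.6]), 88.63) 464
scene chest top (array([548.9, 240.1]), array([228.8, 224.8]), 87.0) 0.17081466185381447 990
 redfront top (array([541.9, 105.6]), array([ 10.5, 206.7]), 87.64) 0.05021901046922195 301
 lever (array([ 469.3, -215.2]), array([ 9.7, 51.9]), 15.74) 0.038593965974804356 95
  return _methods._mean(a, axis=axis, dtype=dtype,
  ret = ret.dtype.type(ret / rcount)
Traceback (most recent call last):
  File "meas.py", line 15, in <module>
    k,lab,st,ce=cv2.connectedComponentsWithStats(g.astype(np.uint8)); i=1+np.argmax(st[1:,4]); g=lab==i
                                                                          ~~~~~~~~~^^^^^^^^^^
ValueError: attempt to get argmax of an empty sequence
```

```bash
sed -i 's/(X<.40)&(X>.2)/(X<.56)\&(X>.4)/; s/(X>.25)&(X<.55)/(X>.4)\&(X<.65)/; s/(Y<.2)&(Y>.0)/(Y<.11)\&(Y>.0)/' meas.py; python3 meas.py 2>&1 | grep -v redfr
```

```text
return _methods._mean(a, axis=axis, dtype=dtype,
  ret = ret.dtype.type(ret / rcount)
top chest top (array([546.4, 243.3]), array([235.5, 226.1]), 87.54) 0.17038928216245852 2975
 lever (array([ 467.2, -215.6]), array([ 7.7, 47.8]), 15.44) 0.0381776409136253 84
 grinder (array([ 466.8, -215.3]), array([ 34.8, 151. ]), 15.39) 0.04022083746221614 [295, 254, 70, 25, 960]
 sleeve (array([0., 0.]), array([0., 0.]), 0.0) nan 0
 handle (array([0., 0.]), array([0., 0.]), 0.0) nan 0
  can (array([ 636.6, -211.1]), array([57. , 55.9]), 11.48) 685
  jar (array([ 680.3, -129. ]), array([234.8, 141.6]), 88.63) 514
  mug (array([ 680.3, -129. ]), array([234.8, 141.6]), 88.63) 464
scene chest top (array([548.9, 240.1]), array([228.8, 224.8]), 87.0) 0.17081466185381447 990
 lever (array([ 469.3, -215.2]), array([ 9.7, 51.9]), 15.74) 0.038593965974804356 95
 grinder (array([ 468.6, -212.1]), array([ 34.6, 153.7]), 14.75) 0.03984316227676798 [139, 215, 34, 60, 1090]
 sleeve (array([ 496.8, -261.6]), array([ 4.4, 20.2]), 16.29) 0.025338020838928887 49
 handle (array([542.4,  77.1]), array([31.8, 11.5]), 74.96) 0.042900635023513156 73
  can (array([ 638.8, -211.4]), array([57.8, 57.4]), 22.76) 913
  jar (array([ 680.2, -128.3]), array([236.6, 139.5]), 89.96) 778
  mug (array([ 680.2, -128.3]), array([236.6, 139.4]), 89.94) 701
[[0.956, 0.294, -0.0], [0.294, -0.956, 0.001], [0.0, -0.001, -1.0]] [ 0.16189202 -0.5253346   0.21557824] 0.1 0.019
[[0.294, -0.907, -0.302, 0.239], [-0.956, -0.28, -0.091, -0.501], [-0.002, 0.316, -0.949, 0.375], [0.0, 0.0, 0.0, 1.0]]
```

servo_tool(steps=[{"tx":2.1,"ty":3.35,"yaw":3.9,"claw":5},{"tx":2.1,"ty":3.35,"yaw":3.9},{"tx":2.1,"ty":3.35,"yaw":3.9},{"tx":2.1,"ty":3.35,"yaw":3.9},{"tx":2.1,"ty":3.35,"yaw":3.9},{"tx":2.1,"ty":3.35,"yaw":3.9},{"tx":2.1,"ty":3.35,"yaw":3.9},{"tx":2.1,"ty":3.35,"yaw":3.9},{"tx":2.1,"ty":3.35,"yaw":3.9},{"tx":2.1,"ty":3.35,"yaw":3.9},{"tx":2.1,"ty":3.35,"yaw":3.9},{"tx":2.1,"ty":3.35,"yaw":3.9},{"tx":2.1,"ty":3.35,"yaw":3.9},{"tx":2.1,"ty":3.35,"yaw":3.9},{"tx":2.1,"ty":3.35,"yaw":3.9},{"tx":2.1,"ty":3.35,"yaw":3.9},{"tx":2.1,"ty":3.35,"yaw":4},{"tx":2.0,"ty":3.35,"yaw":4},{},{}], newtons=60)

```text
invalid input at $.steps[0]: expected keys tx, ty, tz, yaw, claw
```

servo_tool(steps=[{"tx":2.1,"ty":3.35,"tz":0,"yaw":3.9,"claw":5},{"tx":2.1,"ty":3.35,"tz":0,"yaw":3.9,"claw":5},{"tx":2.1,"ty":3.35,"tz":0,"yaw":3.9,"claw":5},{"tx":2.1,"ty":3.35,"tz":0,"yaw":3.9,"claw":5},{"tx":2.1,"ty":3.35,"tz":0,"yaw":3.9,"claw":5},{"tx":2.1,"ty":3.35,"tz":0,"yaw":3.9,"claw":5},{"tx":2.1,"ty":3.35,"tz":0,"yaw":3.9,"claw":5},{"tx":2.1,"ty":3.35,"tz":0,"yaw":3.9,"claw":5},{"tx":2.1,"ty":3.35,"tz":0,"yaw":3.9,"claw":5},{"tx":2.1,"ty":3.35,"tz":0,"yaw":3.9,"claw":5},{"tx":2.1,"ty":3.35,"tz":0,"yaw":3.9,"claw":5},{"tx":2.1,"ty":3.35,"tz":0,"yaw":3.9,"claw":5},{"tx":2.1,"ty":3.35,"tz":0,"yaw":3.9,"claw":5},{"tx":2.1,"ty":3.35,"tz":0,"yaw":3.9,"claw":5},{"tx":2.1,"ty":3.35,"tz":0,"yaw":3.9,"claw":5},{"tx":2.1,"ty":3.35,"tz":0,"yaw":3.9,"claw":5},{"tx":2.1,"ty":3.35,"tz":0,"yaw":4,"claw":5},{"tx":2.0,"ty":3.35,"tz":0,"yaw":4,"claw":5},{"tx":0,"ty":0,"tz":0,"yaw":0,"claw":5},{"tx":0,"ty":0,"tz":0,"yaw":0,"claw":5}], newtons=60)

```text
time_s: 2.1
position: [0.5387, 0.0778, 0.2155]
tool_rot: [[0.042, 0.999, -0.001], [0.999, -0.042, -0.0], [-0.0, -0.001, -1.0]]
ft_force: [-0.7, 0.1, 0.0]
grip_width: 0.0498
gripper_force: 0.0
```

```bash
python3 - <<'E'
from h import *
im,d,P,m,f=shot('wrist'); np.savez('w1.npz',im=im,d=d,P=P)
cv2.imwrite('pics/w1.png',im[...,::-1])
V=im.max(-1); z=P[...,2]
h=(V<70)&(z>.02)&(z<.06)&(P[...,1]<.1)&(P[...,1]>.03)&(abs(P[...,0]-.54)<.05)
print(h.sum(), cv2.minAreaRect((P[h][:,:2]*1000).astype(np.float32)),np.median(z[h]))
E
```

```text
34 ((538.5354614257812, 81.72392272949219), (35.214412689208984, 12.317413330078125), 87.2427978515625) 0.04735967226965315
```

View pics/w1.png

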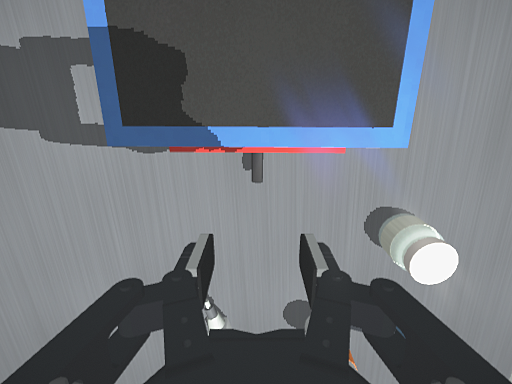

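The handle is at (257,167), centred between the fingers, so I'll go down onto it.

servo_tool(steps=[{"tx":0,"ty":0,"tz":-3,"yaw":0,"claw":5},{"tx":0,"ty":0,"tz":-3,"yaw":0,"claw":5},{"tx":0,"ty":0,"tz":-3,"yaw":0,"claw":5},{"tx":0,"ty":0,"tz":-2.5,"yaw":0,"claw":5},{"tx":0,"ty":0,"tz":-1.5,"yaw":0,"claw":5},{"tx":0,"ty":0,"tz":-1.5,"yaw":0,"claw":5},{"tx":0,"ty":0,"tz":-1.2,"yaw":0,"claw":5},{"tx":0,"ty":0,"tz":-1.2,"yaw":0,"claw":5},{"tx":0,"ty":0,"tz":0,"yaw":0,"claw":0.8},{"tx":0,"ty":0,"tz":0,"yaw":0,"claw":0.8},{"tx":0,"ty":0,"tz":0,"yaw":0,"claw":0.8},{"tx":0,"ty":0,"tz":0,"yaw":0,"claw":0.8},{"tx":0,"ty":0,"tz":0,"yaw":0,"claw":0.8},{"tx":0,"ty":0,"tz":0,"yaw":0,"claw":0.8}], newtons=60)

```text
time_s: 3.55
position: [0.539, 0.0774, 0.0473]
tool_rot: [[0.043, 0.999, 0.0], [0.999, -0.043, -0.0], [-0.0, 0.0, -1.0]]
ft_force: [-0.3, 0.3, 0.3]
grip_width: 0.0081
gripper_force: 0.0
```

```bash
python3 - <<'E'
from h import *
im,d,P,m,f=shot('wrist'); im2,*_=shot('scene')
o=np.hstack([im[:,:400,::-1],cv2.resize(im2[100:200,200:320],(400,384),interpolation=cv2.INTER_CUBIC)[...,::-1]])
cv2.imwrite('pics/w2.png',o)
E
```

```text
(no output)
```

View pics/w2.png

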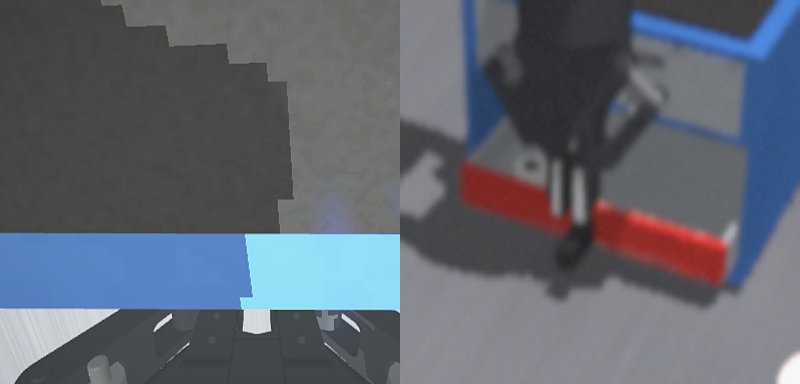

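The fingers look as if they are on the handle, but the width reads 8 mm instead of 14 mm. I'll close fully and see whether they stop.

servo_tool(steps=[{"tx":0,"ty":0,"tz":0,"yaw":0,"claw":0},{"tx":0,"ty":0,"tz":0,"yaw":0,"claw":0},{"tx":0,"ty":0,"tz":0,"yaw":0,"claw":0}], newtons=60)

```text
time_s: 3.95
position: [0.5389, 0.0774, 0.0471]
tool_rot: [[0.043, 0.999, -0.0], [0.999, -0.043, 0.0], [0.0, -0.0, -1.0]]
ft_force: [0.3, -0.4, -0.2]
grip_width: 0.0001
gripper_force: 0.0
```

```bash
python3 - <<'E'
from h import *
o=env.observe(); print(o['gripper_force'],o['grip_width'],o['position'],env.tcp_to_tips)
for n in('top','scene'):
    im,d,P,m,f=shot(n); z=P[...,2]
    hsv=cv2.cvtColor(im,cv2.COLOR_RGB2HSV).astype(int);X,Y=P[...,0],P[...,1]
    red=((hsv[...,0]<8)|(hsv[...,0]>172))&(hsv[...,1]>150)&(z>.045)&(z<.06)&(Y>0)&(X<.8)
    print(n,cv2.minAreaRect((P[red][:,:2]*1000).astype(np.float32)))
    q=(im.max(-1)<60)&(abs(X-.54)<.04)&(Y>.0)&(Y<.15)&(z<.1)&(z>.015)
    print(np.round(P[q][np.argsort(Y[q])][::6]*1000).astype(int).tolist())
E
```

```text
0.0 6.883239946842367e-05 [0.53887496 0.07740116 0.04709108] 0.019
top ((0.0, 0.0), (0.0, 0.0), 0.0)
[]
scene ((541.3516845703125, 105.81442260742188), (9.912256240844727, 206.28042602539062), 87.54489135742188)
[[544, 60, 42], [545, 63, 37], [542, 64, 33], [542, 65, 41], [537, 65, 37], [544, 66, 29], [541, 68, 48], [544, 71, 49], [546, 72, 49], [553, 74, 91], [553, 74, 85], [551, 77, 81], [546, 79, 39], [543, 80, 46], [552, 82, 94], [546, 85, 44], [545, 89, 47], [546, 91, 43], [541, 98, 46]]
```

```bash
python3 - <<'E'
from h import *
im,d,P,m,f=shot('scene'); z=P[...,2]; X,Y=P[...,0],P[...,1]
# columns through finger: print world points of pixel rows
t=np.linalg.inv(m['T'])
def px(p): q=t[:3,:3]@np.array(p)+t[:3,3]; return f*q[0]/q[2]+m['cx'],f*q[1]/q[2]+m['cy']
print('tcp px',px([.539,.077,.047]),'tip',px([.539,.077,.028]),'handle top',px([.5385,.079,.046]))
u0=int(px([.539,.077,.047])[0])
for v in range(120,182,2):
    print(v,[(im[v,u].tolist(),np.round(P[v,u]*1000).astype(int).tolist()) for u in (u0-3,u0)])
c=im[90:190,200:310]; cv2.imwrite('pics/s3.png',cv2.resize(c,(660,600),interpolation=cv2.INTER_CUBIC)[...,::-1])
E
```

```text
tcp px (np.float64(250.88506444746932), np.float64(160.95315233082232)) tip (np.float64(250.83881675803704), np.float64(167.5135128763322)) handle top (np.float64(251.01706644589746), np.float64(160.81630578008267))
120 [([43, 46, 50], [533, 68, 159]), ([48, 49, 53], [541, 66, 162])]
122 [([45, 46, 50], [532, 70, 153]), ([47, 48, 51], [540, 69, 155])]
124 [([44, 46, 49], [533, 68, 149]), ([46, 49, 51], [540, 68, 151])]
126 [([46, 46, 51], [534, 66, 146]), ([47, 49, 53], [538, 72, 143])]
128 [([45, 45, 48], [535, 63, 142]), ([46, 47, 51], [539, 71, 139])]
130 [([43, 43, 49], [534, 65, 136]), ([47, 47, 51], [536, 78, 130])]
132 [([45, 46, 49], [534, 66, 130]), ([46, 49, 53], [531, 89, 118])]
134 [([45, 47, 49], [532, 70, 123]), ([43, 45, 49], [533, 86, 114])]
136 [([46, 47, 52], [533, 68, 119]), ([46, 48, 52], [535, 80, 113])]
138 [([47, 47, 51], [534, 66, 115]), ([45, 47, 51], [536, 78, 109])]
140 [([48, 50, 54], [533, 68, 108]), ([48, 48, 52], [537, 75, 106])]
142 [([72, 74, 77], [533, 68, 103]), ([68, 68, 72], [537, 75, 100])]
144 [([106, 106, 108], [532, 69, 97]), ([98, 97, 100], [
[... 562 characters left out ...]
3, 42, 44], [536, 79, 47])]
162 [([68, 61, 64], [506, 131, 1]), ([51, 48, 51], [539, 72, 47])]
164 [([54, 54, 58], [534, 64, 45]), ([56, 54, 57], [543, 63, 48])]
166 [([49, 49, 51], [534, 64, 39]), ([44, 41, 46], [543, 62, 43])]
168 [([49, 49, 54], [535, 64, 34]), ([44, 42, 45], [541, 67, 34])]
170 [([61, 62, 65], [519, 100, 0]), ([53, 54, 58], [527, 100, 2])]
172 [([68, 68, 71], [523, 91, 1]), ([67, 68, 70], [531, 92, 3])]
174 [([69, 69, 74], [527, 82, 2]), ([74, 76, 78], [533, 85, 1])]
176 [([73, 73, 77], [531, 73, 3]), ([95, 96, 101], [536, 80, 0])]
178 [([111, 112, 116], [533, 67, 2]), ([124, 125, 130], [541, 69, 3])]
180 [([134, 133, 141], [535, 62, 0]), ([133, 134, 141], [543, 64, 1])]
```

View pics/s3.png

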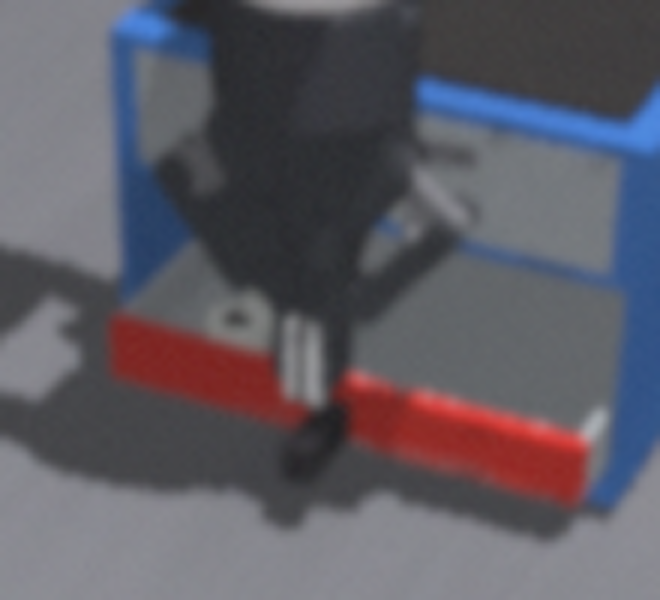

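The cloud shows the pads ending at z of about 65 mm while the TCP reads 47 mm. So the real tips are about 18 mm above the reported TCP, not 19 mm below it. The handle was missed from above, and nothing moved. Before going lower I need to know whether a solid camera housing hangs over the chest, so I'll look for points around the camera position and measure the finger and body heights.

```bash
python3 - <<'E'
from h import *
o=env.observe(); R=o['tool_rot']; p=o['position']
for n in('scene','top'):
    im,d,P,m,f=shot(n)
    Q=(P-p)@R  # tool frame
    C=(np.array(env.camera_model('wrist')['T'])[:3,3]-p)@R
    g=(d>0)&(P[...,2]>.175)&(np.linalg.norm(Q[...,:2],axis=-1)<.16)
    print(n,'cam in tool',np.round(C,3),'n',g.sum())
    for x0 in np.arange(-.1,.13,.02):
        s=g&(Q[...,0]>=x0)&(Q[...,0]<x0+.02)
        if s.sum(): print(round(x0,2),s.sum(),'tool z',np.round(np.percentile(Q[...,2][s],[2,50,98]),3),'y',np.round(np.percentile(Q[...,1][s],[2,98]),3))
    s=(abs(Q[...,1])<.06)&(abs(Q[...,0])<.06)&(P[...,2]>.058)&(Q[...,2]>-.13)&(d>0)
    for z0 in np.arange(-.13,0,.01):
        k=s&(Q[...,2]>=z0)&(Q[...,2]<z0+.01)
        if k.sum(): print('  z',round(z0,3),k.sum(),'x',np.round(np.percentile(Q[...,0][k],[1,99])*1000),'y',np.round(np.percentile(Q[...,1][k],[1,99])*1000))
E
```

```text
scene cam in tool [ 0.081 -0.    -0.159] n 7593
-0.08 906 tool z [-0.304 -0.277 -0.245] y [-0.028  0.033]
-0.06 3127 tool z [-0.354 -0.311 -0.236] y [-0.12   0.042]
-0.04 1122 tool z [-0.34  -0.191 -0.147] y [-0.131  0.041]
-0.02 697 tool z [-0.342 -0.216 -0.129] y [-0.06   0.042]
0.0 409 tool z [-0.341 -0.28  -0.134] y [-0.067  0.043]
0.02 270 tool z [-0.338 -0.304 -0.233] y [-0.073  0.044]
0.04 926 tool z [-0.339 -0.317 -0.249] y [-0.072  0.047]
0.06 40 tool z [-0.337 -0.129 -0.128] y [-0.084  0.084]
0.08 29 tool z [-0.129 -0.128 -0.128] y [-0.036  0.093]
0.1 26 tool z [-0.13  -0.128 -0.128] y [-0.002  0.099]
0.12 30 tool z [-0.129 -0.128 -0.128] y [-0.01   0.086]
  z -0.13 239 x [-18.  60.] y [-39.  58.]
  z -0.12 267 x [-18.  53.] y [-54.  59.]
  z -0.11 255 x [-16.  53.] y [-58.  60.]
  z -0.1 193 x [-16.  53.] y [-55.  58.]
  z -0.09 167 x [-16.  53.] y [-49.  59.]
  z -0.08 169 x [-11.  53.] y [-38.  58.]
  z -0.07 128 x [-12.  54.] y [-33.  57.]
  z -0.06 43 x [-11.   1.] y [-12.  18.]
  z -0.05 48 x [-10.  10.] y [-13.  14.]
  z -0.04 53 x [-11.   9.] y [-14.  14.]
  z -0.03
[... 232 characters left out ...]
-0.04 1970 tool z [-0.47  -0.376 -0.293] y [-0.155  0.03 ]
-0.02 2005 tool z [-0.486 -0.384 -0.278] y [-0.157  0.03 ]
0.0 1794 tool z [-0.489 -0.377 -0.283] y [-0.157  0.032]
0.02 1435 tool z [-0.478 -0.357 -0.284] y [-0.155  0.033]
0.04 1548 tool z [-0.433 -0.342 -0.288] y [-0.136  0.038]
0.06 46 tool z [-0.365 -0.359 -0.128] y [-0.113  0.096]
0.08 14 tool z [-0.131 -0.129 -0.128] y [0.089 0.104]
0.1 28 tool z [-0.131 -0.129 -0.128] y [0.039 0.096]
0.12 109 tool z [-0.131 -0.129 -0.128] y [-0.072  0.092]
  z -0.13 9 x [49. 60.] y [-22. -19.]
  z -0.12 2 x [48. 48.] y [-20. -19.]
  z -0.11 4 x [47. 47.] y [-20. -17.]
  z -0.09 1 x [48. 48.] y [-16. -16.]
  z -0.08 1 x [48. 48.] y [-14. -14.]
```

The tips are at tool z of about -19 mm, the reverse of the stated sign, and the thick body only begins about 128 mm above the tips. No camera housing is visible. I'll reopen and go down to a reported TCP of about 10 mm, stopping once to check the force.

servo_tool(steps=[{"tx":0,"ty":0,"tz":0,"yaw":0,"claw":5},{"tx":0,"ty":0,"tz":0,"yaw":0,"claw":5},{"tx":0,"ty":0,"tz":0,"yaw":0,"claw":5},{"tx":0,"ty":0,"tz":0,"yaw":0,"claw":5},{"tx":0,"ty":0,"tz":-0.6,"yaw":0,"claw":5},{"tx":0,"ty":0,"tz":-0.6,"yaw":0,"claw":5},{"tx":0,"ty":0,"tz":-0.6,"yaw":0,"claw":5},{"tx":0,"ty":0,"tz":-0.4,"yaw":0,"claw":5},{"tx":0,"ty":0,"tz":0,"yaw":0,"claw":5}], newtons=60)

```text
time_s: 5.1
position: [0.5385, 0.0774, 0.0243]
tool_rot: [[0.043, 0.999, -0.001], [0.999, -0.043, 0.0], [0.0, -0.001, -1.0]]
ft_force: [0.1, -0.1, 0.8]
grip_width: 0.0502
gripper_force: 0.0
```

servo_tool(steps=[{"tx":0,"ty":0,"tz":-0.3,"yaw":0,"claw":5},{"tx":0,"ty":0,"tz":-0.3,"yaw":0,"claw":5},{"tx":0,"ty":0,"tz":-0.3,"yaw":0,"claw":5},{"tx":0,"ty":0,"tz":-0.3,"yaw":0,"claw":5},{"tx":0,"ty":0,"tz":-0.3,"yaw":0,"claw":5},{"tx":0,"ty":0,"tz":0,"yaw":0,"claw":1.0},{"tx":0,"ty":0,"tz":0,"yaw":0,"claw":0.8},{"tx":0,"ty":0,"tz":0,"yaw":0,"claw":0.8},{"tx":0,"ty":0,"tz":0,"yaw":0,"claw":0.8},{"tx":0,"ty":0,"tz":0,"yaw":0,"claw":0.8},{"tx":0,"ty":0,"tz":0,"yaw":0,"claw":0.8}], newtons=60)

```text
time_s: 6.2
position: [0.539, 0.0774, 0.0104]
tool_rot: [[0.043, 0.999, 0.0], [0.999, -0.043, 0.0], [0.0, 0.0, -1.0]]
ft_force: [-1.4, -0.4, 4.1]
grip_width: 0.0127
gripper_force: 59.8
```

The handle is held. Now I'll pull.

servo_tool(steps=[{"tx":-0.02,"ty":-0.5,"tz":0,"yaw":0,"claw":0.8},{"tx":-0.02,"ty":-0.5,"tz":0,"yaw":0,"claw":0.8},{"tx":-0.02,"ty":-0.5,"tz":0,"yaw":0,"claw":0.8},{"tx":-0.02,"ty":-0.5,"tz":0,"yaw":0,"claw":0.8},{"tx":-0.02,"ty":-0.5,"tz":0,"yaw":0,"claw":0.8},{"tx":-0.02,"ty":-0.5,"tz":0,"yaw":0,"claw":0.8},{"tx":-0.02,"ty":-0.5,"tz":0,"yaw":0,"claw":0.8},{"tx":-0.02,"ty":-0.3,"tz":0,"yaw":0,"claw":0.8},{"tx":0,"ty":0,"tz":0,"yaw":0,"claw":0.8},{"tx":0,"ty":0,"tz":0,"yaw":0,"claw":0.8}], newtons=60)

```text
time_s: 7.2
position: [0.5371, 0.0387, 0.0104]
tool_rot: [[0.043, 0.999, -0.0], [0.999, -0.043, -0.001], [-0.001, -0.0, -1.0]]
ft_force: [-3.1, -0.9, 6.7]
grip_width: 0.0126
gripper_force: 60.2
```

Moved 38.7 mm, with no stop felt yet. I'll creep on.

servo_tool(steps=[{"tx":-0.01,"ty":-0.1,"tz":0,"yaw":0,"claw":0.8},{"tx":0,"ty":-0.1,"tz":0,"yaw":0,"claw":0.8},{"tx":0,"ty":-0.1,"tz":0,"yaw":0,"claw":0.8},{"tx":0,"ty":0,"tz":0,"yaw":0,"claw":0.8}], newtons=60)

```text
time_s: 7.6
position: [0.537, 0.0376, 0.0104]
tool_rot: [[0.044, 0.999, 0.0], [0.999, -0.044, 0.002], [0.002, -0.0, -1.0]]
ft_force: [-1.8, 10.5, 6.0]
grip_width: 0.0124
gripper_force: 60.2
```

That's the stop, at 10 N. I'll release and lift straight up, then move over the grinder: shift (-52.6, -314.8) mm, yaw +17.9.

servo_tool(steps=[{"tx":0,"ty":0.1,"tz":0,"yaw":0,"claw":6},{"tx":0,"ty":0,"tz":0,"yaw":0,"claw":6},{"tx":0,"ty":0,"tz":0,"yaw":0,"claw":6},{"tx":0,"ty":0,"tz":0,"yaw":0,"claw":6},{"tx":0,"ty":0,"tz":1,"yaw":0,"claw":6},{"tx":0,"ty":0,"tz":3,"yaw":0,"claw":6},{"tx":0,"ty":0,"tz":4,"yaw":0,"claw":6},{"tx":0,"ty":0,"tz":4,"yaw":0,"claw":6},{"tx":-0.5,"ty":-3.2,"tz":0,"yaw":1.8,"claw":6},{"tx":-0.5,"ty":-3.2,"tz":0,"yaw":1.8,"claw":6},{"tx":-0.5,"ty":-3.2,"tz":0,"yaw":1.8,"claw":6},{"tx":-0.5,"ty":-3.2,"tz":0,"yaw":1.8,"claw":6},{"tx":-0.5,"ty":-3.2,"tz":0,"yaw":1.8,"claw":6},{"tx":-0.5,"ty":-3.1,"tz":0,"yaw":1.8,"claw":6},{"tx":-0.5,"ty":-3.1,"tz":0,"yaw":1.8,"claw":6},{"tx":-0.5,"ty":-3.1,"tz":0,"yaw":1.8,"claw":6},{"tx":-0.6,"ty":-3.1,"tz":0,"yaw":1.8,"claw":6},{"tx":-0.6,"ty":-3.1,"tz":0,"yaw":1.7,"claw":6},{"tx":0,"ty":0,"tz":0,"yaw":0,"claw":6},{"tx":0,"ty":0,"tz":0,"yaw":0,"claw":6}], newtons=60)

```text
time_s: 9.6
position: [0.4849, -0.2778, 0.1305]
tool_rot: [[-0.264, 0.964, 0.0], [0.964, 0.264, 0.0], [-0.0, 0.0, -1.0]]
ft_force: [0.0, 1.2, 0.5]
grip_width: 0.0597
gripper_force: 0.0
```

```bash
python3 - <<'E'
from h import *
o=env.observe(); p=o['position']; R=o['tool_rot']; print(o['time_s'],p,np.degrees(np.arctan2(R[1,0],R[0,0])))
ca=np.array([.043,.999]);cb=np.array([-.999,.043]);o0=np.array([.5413,.1257])
for n in('top','scene','wrist'):
    im,d,P,m,f=shot(n); z=P[...,2]
    if n=='top': cv2.imwrite('pics/t2.png',cv2.resize(im[120:300,100:400],(800,480))[...,::-1])
    hsv=cv2.cvtColor(im,cv2.COLOR_RGB2HSV).astype(int);X,Y=P[...,0],P[...,1]
    red=((hsv[...,0]<8)|(hsv[...,0]>172))&(hsv[...,1]>150)
    r=red&(z>.045)&(z<.06)&(Y>-.1)&(X<.8)
    if r.sum()>20:
        w=P[r][:,:2]-o0; a=w@ca; b=w@cb; print(n,'front chest x',np.round(np.percentile(a,[2,50,98])*1000,1),'y',np.round(np.percentile(b,[1,99])*1000,1))
    g=(z>.012)&(z<.045)&(Y<-.1)&(Y>-.33)&(X<.56)&(X>.4)&(d>0)
    k,lab,st,ce=cv2.connectedComponentsWithStats(g.astype(np.uint8)); i=1+np.argmax(st[1:,4]); g=lab==i
    print(n,'grinder',cv2.minAreaRect((P[g][:,:2]*1000).astype(np.float32)))
    l=red&(z>.03)&(z<.045)&g
    if l.sum(): print('  lever',cv2.minAreaRect((P[l][:,:2]*1000).astype(np.float32)))
    if n!='wrist':
        s=(z>.025)&(z<.060)&~red
        w=P[...,:2]-o0; a=w@ca; b=w@cb; s&=(a>-.055)&(a<-.005)&(abs(b)<.12)
        for lo in range(-110,110,5):
            q=s&(b*1000>=lo)&(b*1000<lo+5)
            if q.sum(): print(lo,round(np.median(z[q])*1000),end='; ')
        print()
E
```

```text
9.6 [ 0.4849495  -0.27783713  0.13052034] 105.3327139363866
top front chest x [-64.9 -61.7 -58.2] y [-99.2 100.4]
top grinder ((453.66436767578125, -179.66787719726562), (31.656301498413086, 74.08207702636719), 26.879423141479492)
-105 51; -100 33; -95 30; -90 31; -85 30; -80 30; -75 30; -70 31; -65 31; -60 30; -55 30; -50 30; -45 30; -40 31; -35 30; -30 30; -25 30; -20 30; -15 30; -10 31; -5 30; 0 31; 5 30; 10 30; 15 31; 20 51; 25 32; 30 30; 35 30; 40 30; 45 30; 50 48; 55 50; 60 49; 65 48; 70 31; 75 30; 80 30; 85 30; 90 31; 95 32; 100 52; 
scene front chest x [-64.2 -61.4 -58.6] y [-103.3   99. ]
scene grinder ((468.4512939453125, -211.90289306640625), (34.6349983215332, 154.70352172851562), 14.161986351013184)
  lever ((468.83929443359375, -214.08799743652344), (10.630459785461426, 50.4826545715332), 16.410242080688477)
-110 38; -105 48; -100 53; -95 43; -90 31; -85 31; -80 31; -75 32; -70 31; -65 32; -60 32; -55 32; -50 32; -45 31; -40 31; -35 32; -30 31; -25 31; -20 31; -15 32; -10 32; -5 31; 0 31; 5 31; 10 31; 15 39; 20 51; 25 53; 30 53; 35 53; 40 32; 45 44; 50 46; 55 50; 60 51; 65 51; 70 50; 75 52; 80 32; 85 31; 90 31; 95 45; 100 49; 105 51; 
wrist grinder ((466.0700378417969, -213.8453369140625), (34.38483810424805, 149.5211639404297), 15.349200248718262)
  lever ((466.4486999511719, -215.14976501464844), (12.79438591003418, 53.853736877441406), 15.122930526733398)
```

View pics/t2.png

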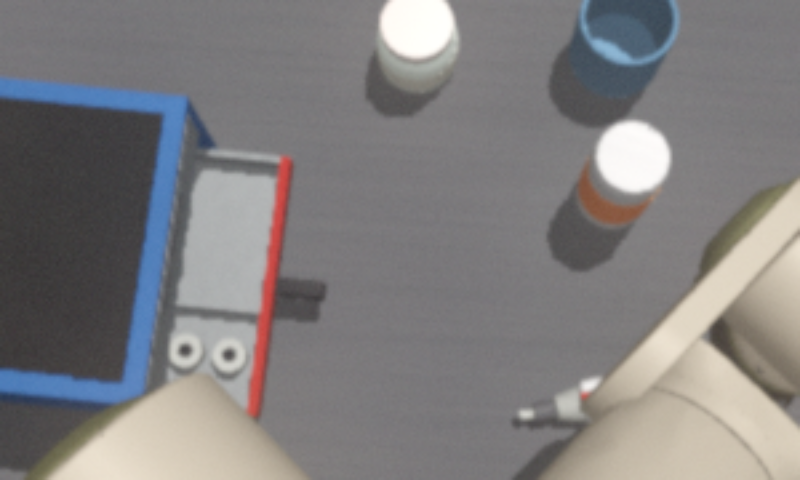

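The drawer is at its stop: the front spans chest x -65 to -57 and the lane y -100 to +20, all clear. In the crop, the lane is at (230,230), the can at (630,170) and the grinder's nose at (520,415). The grinder centre is (466,-214) mm at 105.4°. I'll go down to grip it near x -65.

servo_tool(steps=[{"tx":-0.14,"ty":0.13,"tz":-3,"yaw":0,"claw":6},{"tx":0,"ty":0,"tz":-3,"yaw":0,"claw":6},{"tx":0,"ty":0,"tz":-3,"yaw":0,"claw":6},{"tx":0,"ty":0,"tz":-2,"yaw":0,"claw":6},{"tx":0,"ty":0,"tz":-1.25,"yaw":0,"claw":6},{"tx":0,"ty":0,"tz":-1,"yaw":0,"claw":6},{"tx":0,"ty":0,"tz":-1,"yaw":0,"claw":6},{"tx":0,"ty":0,"tz":0,"yaw":0,"claw":6},{"tx":0,"ty":0,"tz":0,"yaw":0,"claw":2.8},{"tx":0,"ty":0,"tz":0,"yaw":0,"claw":2.8},{"tx":0,"ty":0,"tz":0,"yaw":0,"claw":2.8},{"tx":0,"ty":0,"tz":0,"yaw":0,"claw":2.8},{"tx":0,"ty":0,"tz":0,"yaw":0,"claw":2.8}], newtons=90)

```text
time_s: 11.05
position: [0.4842, -0.2767, -0.0114]
tool_rot: [[-0.266, 0.964, 0.001], [0.964, 0.266, -0.001], [-0.002, 0.001, -1.0]]
ft_force: [-0.3, 0.2, 6.7]
grip_width: 0.0323
gripper_force: 89.6
```

servo_tool(steps=[{"tx":0,"ty":0,"tz":1,"yaw":0,"claw":2.8},{"tx":0,"ty":0,"tz":2,"yaw":0,"claw":2.8},{"tx":0,"ty":0,"tz":3,"yaw":0,"claw":2.8},{"tx":0,"ty":0,"tz":2,"yaw":-2,"claw":2.8},{"tx":0,"ty":0,"tz":1,"yaw":-4,"claw":2.8},{"tx":0,"ty":0,"tz":0,"yaw":-4,"claw":2.8},{"tx":0,"ty":0,"tz":0,"yaw":-4,"claw":2.8},{"tx":0,"ty":0,"tz":0,"yaw":-3.9,"claw":2.8},{"tx":0,"ty":0,"tz":0,"yaw":0,"claw":2.8},{"tx":0,"ty":0,"tz":0,"yaw":0,"claw":2.8}], newtons=90)

```text
time_s: 12.05
position: [0.4837, -0.2763, 0.0779]
tool_rot: [[0.041, 0.999, -0.0], [0.999, -0.041, -0.0], [-0.0, -0.0, -1.0]]
ft_force: [0.1, -0.5, -2.5]
grip_width: 0.0327
gripper_force: 89.5
```

```bash
cat > held.py <<'E'
from h import *
o=env.observe(); p=o['position']; R=o['tool_rot']; print(o['time_s'],p,o['grip_width'],np.degrees(np.arctan2(R[1,0],R[0,0])))
for n in('scene','wrist'):
    im,d,P,m,f=shot(n); cv2.imwrite(f'pics/h_{n}.png',im[...,::-1])
    Q=(P-p)@R*1000; V=im.max(-1)
    s=(d>0)&(P[...,2]>.012)&(abs(Q[...,1])<22)&(Q[...,0]>-30)&(Q[...,0]<160)&(Q[...,2]>-60)&(Q[...,2]<40)
    for x0 in range(-30,160,10):
        k=s&(Q[...,0]>=x0)&(Q[...,0]<x0+10)
        if k.sum()>2: print(n,x0,k.sum(),'z',np.round(np.percentile(Q[...,2][k],[2,50,98])),'y',np.round(np.percentile(Q[...,1][k],[2,98])),'bright',np.median(V[k]))
    print(np.round(np.percentile(Q[...,0][s],[.5,99.5]),1))
E
python3 held.py
```

```text
12.05 [ 0.48369945 -0.27627848  0.07787846] 0.032678117322162394 87.62378293523645
scene -20 9 z [-34. -31. -27.] y [-4.  3.] bright 191.0
scene -10 326 z [-56. -38. -17.] y [-21.  21.] bright 144.5
scene 0 85 z [-59. -46. -43.] y [-19.   6.] bright 42.0
scene 10 19 z [-54. -45. -42.] y [-19.  -7.] bright 50.0
scene 20 13 z [-45. -23. -14.] y [-0. 18.] bright 52.0
scene 30 13 z [-25. -21. -17.] y [16. 18.] bright 136.0
scene 40 13 z [-22. -19. -16.] y [16. 18.] bright 151.0
scene 50 19 z [-27. -20. -14.] y [15. 17.] bright 154.0
scene 60 34 z [-39. -26. -14.] y [15. 18.] bright 162.5
scene 70 56 z [-51. -34. -17.] y [-5. 18.] bright 175.0
scene 80 80 z [-51. -43. -18.] y [-15.  18.] bright 207.5
scene 90 40 z [-50. -41. -18.] y [-8. 15.] bright 198.5
scene 100 34 z [-40. -37. -27.] y [-3. 13.] bright 207.0
scene 110 28 z [-38. -35. -25.] y [-2. 10.] bright 145.5
scene 120 30 z [-36. -34. -28.] y [-3.  8.] bright 129.5
scene 130 14 z [-34. -31. -28.] y [-2.  6.] bright 197.0
scene 140 4 z [-30. -30. -29.] y [-3.  4.] bright 179.0
[-10.2 139.2]
wrist -20 22 z [-55. -52. -38.] y [-18.  18.] bright 87.0
wrist -10 1037 z [-58. -45. -42.] y [-18.  18.] bright 51.0
wrist 0 1547 z [-58. -46. -44.] y [-18.  18.] bright 46.0
wrist 10 2018 z [-58. -46. -28.] y [-22.  22.] bright 47.0
wrist 20 1451 z [-47. -45. -42.] y [-16.  16.] bright 47.0
wrist 30 1300 z [-52. -45. -41.] y [-16.  16.] bright 186.0
wrist 40 1587 z [-52. -46. -41.] y [-16.  16.] bright 238.0
wrist 50 1723 z [-52. -46. -41.] y [-16.  16.] bright 180.0
wrist 60 1884 z [-52. -45. -41.] y [-16.  16.] bright 234.0
wrist 70 2040 z [-52. -46. -41.] y [-16.  16.] bright 240.0
wrist 80 2096 z [-52. -46. -40.] y [-16.  15.] bright 239.0
wrist 90 1542 z [-49. -41. -32.] y [-13.  12.] bright 234.0
wrist 100 1346 z [-41. -38. -32.] y [-11.  10.] bright 233.0
wrist 110 962 z [-38. -36. -30.] y [-8.  7.] bright 140.0
[ -8.5 118.2]
```

View pics/h_scene.png

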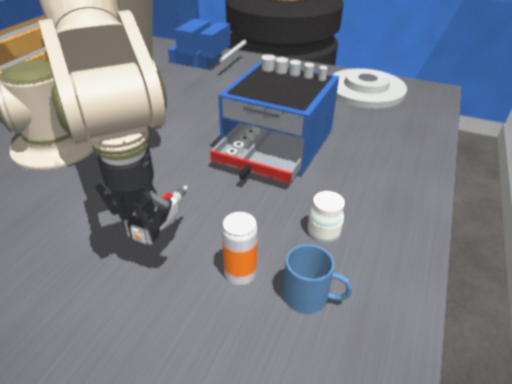

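The grinder is held level, with its tail at tool x -10 mm, nose at +140 and underside at TCP z + 11.4 mm. I'll move to the lane mouth, staying well clear of the can: y first, then x and down to TCP z of about 50 mm.

servo_tool(steps=[{"tx":0,"ty":1.5,"tz":0,"yaw":0,"claw":2.8},{"tx":0,"ty":3,"tz":0,"yaw":0,"claw":2.8},{"tx":0,"ty":3,"tz":0,"yaw":0,"claw":2.8},{"tx":0,"ty":3,"tz":0,"yaw":0,"claw":2.8},{"tx":0,"ty":3,"tz":0,"yaw":0,"claw":2.8},{"tx":0,"ty":3,"tz":0,"yaw":0,"claw":2.8},{"tx":0,"ty":3,"tz":0,"yaw":0,"claw":2.8},{"tx":0.6,"ty":2.1,"tz":0,"yaw":0,"claw":2.8},{"tx":2,"ty":0,"tz":-0.5,"yaw":0,"claw":2.8},{"tx":2.5,"ty":0,"tz":-0.8,"yaw":0,"claw":2.8},{"tx":2.5,"ty":0,"tz":-0.8,"yaw":0,"claw":2.8},{"tx":1.4,"ty":0,"tz":-0.6,"yaw":0,"claw":2.8},{"tx":0,"ty":0,"tz":0,"yaw":0,"claw":2.8},{"tx":0,"ty":0,"tz":0,"yaw":0,"claw":2.8}], newtons=90)

```text
time_s: 13.55
position: [0.5729, -0.0596, 0.0505]
tool_rot: [[0.042, 0.999, -0.001], [0.999, -0.042, 0.0], [0.0, -0.001, -1.0]]
ft_force: [0.1, -0.2, -1.7]
grip_width: 0.0324
gripper_force: 89.8
```

servo_tool(steps=[{"tx":0.06,"ty":1.4,"tz":0,"yaw":0,"claw":2.8},{"tx":0.06,"ty":1.4,"tz":0,"yaw":0,"claw":2.8},{"tx":0.06,"ty":1.4,"tz":0,"yaw":0,"claw":2.8},{"tx":0.06,"ty":1.4,"tz":0,"yaw":0,"claw":2.8},{"tx":0.06,"ty":1.4,"tz":0,"yaw":0,"claw":2.8},{"tx":0.06,"ty":1.4,"tz":0,"yaw":0,"claw":2.8},{"tx":0.06,"ty":1.4,"tz":0,"yaw":0,"claw":2.8},{"tx":0.06,"ty":1.4,"tz":0,"yaw":0,"claw":2.8},{"tx":0.06,"ty":1.4,"tz":0,"yaw":0,"claw":2.8},{"tx":0.06,"ty":1.0,"tz":0,"yaw":0,"claw":2.8},{"tx":0.06,"ty":0.7,"tz":0,"yaw":0,"claw":2.8},{"tx":0,"ty":0,"tz":0,"yaw":0,"claw":2.8},{"tx":0,"ty":0,"tz":0,"yaw":0,"claw":2.8}], newtons=90)

```text
time_s: 14.85
position: [0.5804, 0.0825, 0.0506]
tool_rot: [[0.043, 0.999, -0.0], [0.999, -0.043, -0.0], [-0.0, -0.0, -1.0]]
ft_force: [-0.3, 0.3, -2.6]
grip_width: 0.0324
gripper_force: 89.8
```

```bash
python3 - <<'E'
from h import *
o=env.observe(); p=o['position']; R=o['tool_rot']
ca=np.array([.043,.999]);cb=np.array([-.999,.043]);o0=np.array([.5413,.1257])
print('tcp chest',(p[:2]-o0)@ca*1000,(p[:2]-o0)@cb*1000)
im,d,P,m,f=shot('scene'); z=P[...,2]; w=P[...,:2]-o0; a=w@ca*1000; b=w@cb*1000
hsv=cv2.cvtColor(im,cv2.COLOR_RGB2HSV).astype(int)
red=((hsv[...,0]<8)|(hsv[...,0]>172))&(hsv[...,1]>150)&(z>.045)&(z<.06)&(a<0)&(a>-90)
print('front',np.percentile(a[red],[2,50,98]))
V=im.max(-1); t=(z>.055)&(z<.1)&(V>150)&(~red)&(a<-30)&(a>-80)&(abs(b+40)<20)
print('tail',t.sum(),np.percentile(a[t],[5,50,95]) if t.sum() else '',np.percentile(z[t],[5,95]) if t.sum() else '')
cv2.imwrite('pics/p1.png',cv2.resize(im[70:220,190:390],(800,600),interpolation=cv2.INTER_CUBIC)[...,::-1])
E
```

```text
tcp chest -41.49494942478009 -40.965745989765026
front [-63.91719397 -61.03168597 -56.19634469]
tail 117 [-51.50110902 -49.12676968 -46.22914137] [0.06862256 0.09380444]
```

View pics/p1.png

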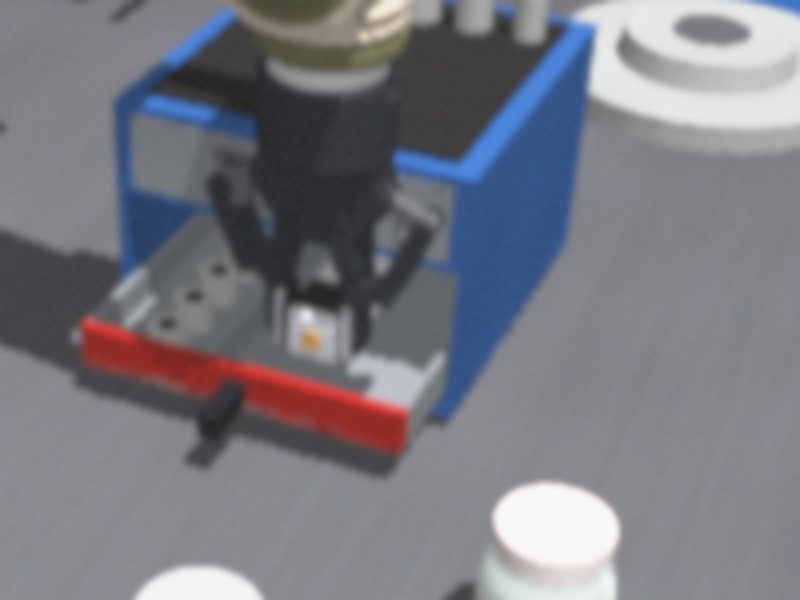

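The tail end face at (312,335) is in the middle of the lane, 6 mm inside the front's inner face. Lowering about 31 mm.

servo_tool(steps=[{"tx":0,"ty":0,"tz":-0.6,"yaw":0,"claw":2.8},{"tx":0,"ty":0,"tz":-0.6,"yaw":0,"claw":2.8},{"tx":0,"ty":0,"tz":-0.6,"yaw":0,"claw":2.8},{"tx":0,"ty":0,"tz":-0.5,"yaw":0,"claw":2.8},{"tx":0,"ty":0,"tz":-0.4,"yaw":0,"claw":2.8},{"tx":0,"ty":0,"tz":-0.2,"yaw":0,"claw":2.8},{"tx":0,"ty":0,"tz":-0.15,"yaw":0,"claw":2.8},{"tx":0,"ty":0,"tz":0,"yaw":0,"claw":2.8}], newtons=90)

```text
time_s: 15.7
position: [0.5804, 0.0827, 0.02]
tool_rot: [[0.043, 0.999, -0.0], [0.999, -0.043, 0.0], [-0.0, -0.0, -1.0]]
ft_force: [-0.2, -0.3, -1.7]
grip_width: 0.0326
gripper_force: 89.8
```

servo_tool(steps=[{"tx":0,"ty":0,"tz":-0.1,"yaw":0,"claw":2.8},{"tx":0,"ty":0,"tz":-0.05,"yaw":0,"claw":2.8},{"tx":0,"ty":0,"tz":0,"yaw":0,"claw":2.8}], newtons=90)

```text
time_s: 16.0
position: [0.5805, 0.0827, 0.0187]
tool_rot: [[0.043, 0.999, 0.0], [0.999, -0.043, 0.0], [0.0, 0.0, -1.0]]
ft_force: [1.1, 0.2, -2.1]
grip_width: 0.0325
gripper_force: 90.1
```

servo_tool(steps=[{"tx":0,"ty":0,"tz":-0.05,"yaw":0,"claw":2.8},{"tx":0,"ty":0,"tz":0,"yaw":0,"claw":4},{"tx":0,"ty":0,"tz":0,"yaw":0,"claw":4.8},{"tx":0,"ty":0,"tz":0,"yaw":0,"claw":4.8},{"tx":0,"ty":0,"tz":0,"yaw":0,"claw":4.8},{"tx":0,"ty":0,"tz":0,"yaw":0,"claw":4.8}], newtons=40)

```text
time_s: 16.6
position: [0.5805, 0.0827, 0.0182]
tool_rot: [[0.043, 0.999, 0.0], [0.999, -0.043, 0.0], [0.0, 0.0, -1.0]]
ft_force: [-0.5, -0.7, -0.4]
grip_width: 0.0478
gripper_force: 0.0
```

Released. Lifting, backing off in front of the handle and closing the fingers, then checking how the grinder lies.

servo_tool(steps=[{"tx":0,"ty":0,"tz":1,"yaw":0,"claw":4.8},{"tx":0,"ty":0,"tz":2,"yaw":0,"claw":4.8},{"tx":0,"ty":0,"tz":3,"yaw":0,"claw":4.8},{"tx":0,"ty":0,"tz":4,"yaw":0,"claw":4.8},{"tx":0,"ty":0,"tz":2,"yaw":0,"claw":4.8},{"tx":-0.9,"ty":-2,"tz":0,"yaw":0,"claw":0},{"tx":-0.9,"ty":-2.5,"tz":0,"yaw":0,"claw":0},{"tx":-0.9,"ty":-2.5,"tz":0,"yaw":0,"claw":0},{"tx":-0.9,"ty":-1.5,"tz":0,"yaw":0,"claw":0},{"tx":-0.9,"ty":0,"tz":0,"yaw":0,"claw":0},{"tx":0,"ty":0,"tz":0,"yaw":0,"claw":0},{"tx":0,"ty":0,"tz":0,"yaw":0,"claw":0}], newtons=40)

```text
time_s: 17.8
position: [0.5356, -0.0016, 0.1385]
tool_rot: [[0.043, 0.999, 0.001], [0.999, -0.043, 0.0], [0.0, 0.001, -1.0]]
ft_force: [-0.1, -1.1, -0.1]
grip_width: -0.0001
gripper_force: 0.0
```

```bash
python3 - <<'E'
from h import *
o=env.observe(); p=o['position']; print(p,o['time_s'])
ca=np.array([.043,.999]);cb=np.array([-.999,.043]);o0=np.array([.5413,.1257])
for n in('scene','wrist','top'):
    im,d,P,m,f=shot(n); z=P[...,2]; w=P[...,:2]-o0; a=w@ca*1000; b=w@cb*1000
    hsv=cv2.cvtColor(im,cv2.COLOR_RGB2HSV).astype(int)
    red=((hsv[...,0]<8)|(hsv[...,0]>172))&(hsv[...,1]>150)&(z>.045)&(z<.055)&(a<0)&(a>-90)
    if red.sum(): print(n,'front',np.percentile(a[red],[2,50,98]))
    t=(z>.036)&(z<.09)&(~red)&(a<60)&(a>-56)&(abs(b+42)<35)
    if t.sum()>10: print(n,'grinder',t.sum(),'x',np.percentile(a[t],[1,99]),'y',np.percentile(b[t],[2,98]),'z',np.percentile(z[t],[50,98]))
    if n=='wrist': cv2.imwrite('pics/p2.png',im[...,::-1])
E
```

```text
[ 0.5355589  -0.00155444  0.13852912] 17.8
scene front [-63.91225945 -61.22910678 -58.20716048]
scene grinder 517 x [-55.79165355  50.01161361] y [-59.21463607 -25.60470031] z [0.06239122 0.06987132]
wrist front [-63.21122121 -59.75578247 -55.88963178]
wrist grinder 4016 x [-51.26134068  12.26064743] y [-56.06170016 -23.01591842] z [0.06388396 0.07023578]
top front [-63.44512692 -61.40088749 -59.16095356]
top grinder 42 x [-50.11906826 -18.93487837] y [-26.67973095 -23.02630464] z [0.05319792 0.06370056]
```

View pics/p2.png

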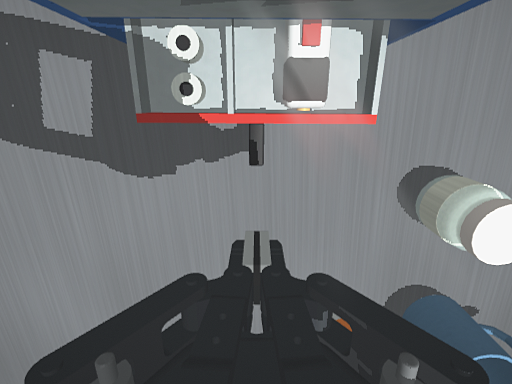

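The grinder lies flat in the lane (tail at (305,103), behind the red front), with its top at 63 mm and the lever at 70 mm, below the 110 mm overhang. The closed fingers are in line with the handle. Going down to push.

servo_tool(steps=[{"tx":0.15,"ty":0,"tz":-3,"yaw":0,"claw":0},{"tx":0,"ty":0,"tz":-3,"yaw":0,"claw":0},{"tx":0,"ty":0,"tz":-3,"yaw":0,"claw":0},{"tx":0,"ty":0,"tz":-2,"yaw":0,"claw":0},{"tx":0,"ty":0,"tz":-1.5,"yaw":0,"claw":0},{"tx":0,"ty":0,"tz":0,"yaw":0,"claw":0},{"tx":0.03,"ty":0.6,"tz":0,"yaw":0,"claw":0},{"tx":0.03,"ty":0.5,"tz":0,"yaw":0,"claw":0},{"tx":0.03,"ty":0.6,"tz":0,"yaw":0,"claw":0},{"tx":0.03,"ty":0.7,"tz":0,"yaw":0,"claw":0},{"tx":0.03,"ty":0.7,"tz":0,"yaw":0,"claw":0},{"tx":0.03,"ty":0.7,"tz":0,"yaw":0,"claw":0},{"tx":0.03,"ty":0.7,"tz":0,"yaw":0,"claw":0},{"tx":0.03,"ty":0.7,"tz":0,"yaw":0,"claw":0},{"tx":0.03,"ty":0.7,"tz":0,"yaw":0,"claw":0},{"tx":0.03,"ty":0.6,"tz":0,"yaw":0,"claw":0},{"tx":0.03,"ty":0.4,"tz":0,"yaw":0,"claw":0},{"tx":0,"ty":0.2,"tz":0,"yaw":0,"claw":0},{"tx":0,"ty":0,"tz":0,"yaw":0,"claw":0}], newtons=40)

```text
time_s: 19.85
position: [0.5397, 0.0692, 0.0129]
tool_rot: [[0.043, 0.999, -0.001], [0.999, -0.043, 0.001], [0.001, -0.001, -1.0]]
ft_force: [0.4, -0.3, 0.8]
grip_width: -0.0
gripper_force: 0.0
```

servo_tool(steps=[{"tx":0,"ty":0.2,"tz":0,"yaw":0,"claw":0},{"tx":0,"ty":0.15,"tz":0,"yaw":0,"claw":0},{"tx":0,"ty":0.1,"tz":0,"yaw":0,"claw":0},{"tx":0,"ty":0.1,"tz":0,"yaw":0,"claw":0},{"tx":0,"ty":0,"tz":0,"yaw":0,"claw":0}], newtons=40)

```text
time_s: 20.35
position: [0.54, 0.0743, 0.013]
tool_rot: [[0.043, 0.999, -0.001], [0.999, -0.043, 0.0], [0.0, -0.001, -1.0]]
ft_force: [-0.2, -1.9, -1.5]
grip_width: 0.0002
gripper_force: 0.8
```

```bash
cat > fr.py <<'E'
from h import *
ca=np.array([.043,.999]);cb=np.array([-.999,.043]);o0=np.array([.5413,.1257])
for n in('scene','top'):
    im,d,P,m,f=shot(n); z=P[...,2]; w=P[...,:2]-o0; a=w@ca*1000; b=w@cb*1000
    hsv=cv2.cvtColor(im,cv2.COLOR_RGB2HSV).astype(int)
    R=((hsv[...,0]<8)|(hsv[...,0]>172))&(hsv[...,1]>150)&(a<30)&(a>-90)&(abs(b)<115)
    red=R&(z>.032)&(z<.049); bl=(abs(hsv[...,0]-108)<12)&(hsv[...,1]>130)&(z>.03)&(z<.16)&(abs(a)<15)&(abs(b)<113)
    for k,l in((red,'redface'),(bl,'bluefront')):
        if k.sum()>5: print(n,l,k.sum(),np.percentile(a[k],[5,50,95]))
    print(n,'any red top',[np.percentile(a[q],[5,50,95]) for q in [R&(z>.05)&(z<.055)] if q.sum()>3])
E
python3 fr.py
```

```text
scene redface 267 [-0.31370725  2.13239511  4.66059214]
scene bluefront 229 [ 1.21146391  4.08367707 13.1771319 ]
scene any red top [array([-0.13791123,  2.99279691,  6.42037376])]
top any red top []
```

Nearly home. I'll creep on until it hits the stop.

servo_tool(steps=[{"tx":0,"ty":0.1,"tz":0,"yaw":0,"claw":0},{"tx":0,"ty":0.1,"tz":0,"yaw":0,"claw":0},{"tx":0,"ty":0,"tz":0,"yaw":0,"claw":0}], newtons=40)

```text
time_s: 20.75
position: [0.5401, 0.0755, 0.0131]
tool_rot: [[0.043, 0.999, -0.0], [0.999, -0.043, -0.001], [-0.001, -0.0, -1.0]]
ft_force: [-1.0, -6.5, -1.8]
grip_width: 0.0
gripper_force: 3.4
```

servo_tool(steps=[{"tx":0,"ty":0.1,"tz":0,"yaw":0,"claw":0},{"tx":0,"ty":0.05,"tz":0,"yaw":0,"claw":0},{"tx":0,"ty":0,"tz":0,"yaw":0,"claw":0}], newtons=40)

```text
time_s: 21.05
position: [0.5401, 0.0755, 0.0131]
tool_rot: [[0.043, 0.999, -0.001], [0.999, -0.043, -0.004], [-0.004, -0.0, -1.0]]
ft_force: [-2.2, -15.0, 0.2]
grip_width: -0.0002
gripper_force: 7.8
```

The tool no longer advances and the force has risen to 15 N, so the drawer is home. Backing off and up, then a last check.

servo_tool(steps=[{"tx":0,"ty":-0.4,"tz":0,"yaw":0,"claw":0},{"tx":0,"ty":-2,"tz":0,"yaw":0,"claw":0},{"tx":0,"ty":-3,"tz":0,"yaw":0,"claw":0},{"tx":0,"ty":-3,"tz":2,"yaw":0,"claw":0},{"tx":0,"ty":-2,"tz":4,"yaw":0,"claw":0},{"tx":0,"ty":0,"tz":4,"yaw":0,"claw":0},{"tx":0,"ty":0,"tz":4,"yaw":0,"claw":0},{"tx":0,"ty":0,"tz":0,"yaw":0,"claw":0},{"tx":0,"ty":0,"tz":0,"yaw":0,"claw":0}], newtons=40)

```text
time_s: 21.95
position: [0.5404, -0.026, 0.1536]
tool_rot: [[0.043, 0.999, 0.002], [0.999, -0.043, 0.0], [0.0, 0.002, -1.0]]
ft_force: [0.0, -1.0, -0.4]
grip_width: 0.0001
gripper_force: 0.0
```

```bash
python3 fr.py; python3 - <<'E'
from h import *
im,*_=shot('scene'); cv2.imwrite('pics/end.png',im[...,::-1])
E
```

```text
scene redface 413 [1.00222021 3.68169446 6.03875964]
scene bluefront 188 [ 0.98991117  3.90940106 12.87434429]
scene any red top [array([1.64116253, 4.36662524, 7.97675245])]
top any red top [array([0.68707658, 3.8271191 , 5.86328564])]
```

View pics/end.png

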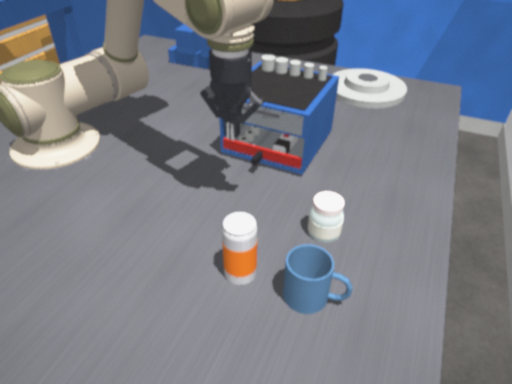

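The red front at (262,152) is flush with the chest face, and the grinder is inside at (283,143). The can, jar and mug are where they were.

```bash
python3 -c "
from rig import env
print(env.close_job())"
```

```text
the job is handed in; nothing more can be done
None
```

The job is handed in: I pulled the drawer to its stop, laid the grinder flat in the empty lane and let go, and pushed the drawer home, with the can, jar and mug left standing where they were (about 22 s of the 59 s).

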